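Swing the lane gate over and push a carton out

ROBOT

A 6-joint arm with a two-finger parallel gripper is mounted at the origin on a cart in front of the work surface, level with it; the furniture and walls round the work are solid. World frame = base frame: x ahead of the robot, y to its left, z up, the work surface at z = 0. Lengths are in m, angles in rad, forces in N, time in s.
With the tool pointing down it reaches from about 0.25 to 0.8 m from the base axis. Payload 8.5 kg.
Tool frame: the origin (TCP) lies midway between the tips of the shut fingers; the grasp point (between the pads) lies 19 mm behind it; z points along the fingers, y is the line along which they close (so a half turn about z gives the same grasp; the last joint's range is limited). The gripper opens to 85 mm and grips with 20 to 120 N. Pads are 22 mm wide; open, the fingers measure 114 mm over their backs; the gripper's body (76 mm by 85 mm) begins 54 mm behind the grasp point. The pads swing forward as they close: fully open they stand 13 mm farther back than shut.
Start: joints at [1.148, 0.238, -0.013, 1.319, 0, 1.571], TCP at [0.215, 0.479, 0.194] pointing down, gripper open.
Joint ranges: [-2.66, 2.66], [-1.03, 1.9], [-1.14, 1.46], [-1.82, 2.27], [-1.45, 1.34], [-3.14, 3.14]. Speed limits (rad/s): [2.22, 2.22, 2.79, 3.14, 3.14, 3.14].

INTERFACE

Orientations are given as [roll, pitch, yaw] about the fixed x, y, z axes, in that order (R = Rz(yaw) Ry(pitch) Rx(roll)).
In Python, from station import robot, cams gives the robot as it stands.
- The arm moves only by the tool move_arm, never from a script. Its argument "series" is a list that holds one entry, the list of rows, each a list of 6 numbers: the shift along the tool's x, y, z as a fraction of full scale, then the turn, a rotation vector about the tool's x, y, z as a fraction of full scale. A call has 1 to 10 rows; each row shifts and turns the commanded pose from where the row before left it, along the tool's axes as they then stand; what a row does not reach is not made up. Full scale, the value 1, is 400 mm for a shift and 90 degrees for a turn. A row lasts 1/8 s, in which the tool goes at most 62.5 mm and 10.7 degrees, less where a joint would pass 70% of its speed; a pose out of reach is approached as far as the arm can. A call with a number of a shift or a turn outside -1 to 1 is refused whole. A call with a gripper value outside its range is refused whole. "fingers" is the opening, from 0 (shut) to 1 (fully open), set as the call begins (left out, the last holds). The fingers move at their own pace and stop on an object; "squeeze" is the grip in N (left out, the last holds). Time passes only in rows, so rows that do not move let the fingers close. It gives the time, the measured TCP pose, the force, the opening and the grip force at its end, in the units of the state.
- robot.read_state(): the state, without advancing time (a new reading comes with each control period).
- cams.get_image(name): name is "side" or "top"; returns a dict with "color" (384x512x3 uint8, blue, green, red), "fx", "fy", "cx", "cy" (pixels), "rvec" (rotation vector, rad) and "tvec" (3), from world to camera coordinates, as OpenCV has them. Camera axes: x right, y down, z forward; pixel columns grow to the right and rows downward; lengths in m; the calibration is good to about 2 mm. A picture is of the moment at which its call begins. There is no depth.
- robot.finish_job(): hands the job in; it is judged then, once.
The state is a dict: "t": time; "joints": joint angles; "qd": joint speeds; "tau": joint torques, N m; "tcp_pos": TCP position; "eef_rot": TCP orientation; "contact_force": force on the tool from outside, world axes, zero at the start; "ft_torque": the same for the moment, N m; "opening": finger opening in m; "gripper_force": force on a finger pad.
Only numpy, scipy, OpenCV 4.12 (cv2) and the standard library are available. Lean on these libraries where they do the work, as an engineer would, in place of code of your own. Each camera call takes 0.05 s, during which the arm holds its last target. There are 200 camera calls.

TASK

The carton feeder's hinged gate is leaning over the lane nearer the robot and blocks it. Swing the gate up past upright and lower it gently all the way onto the far lane's rubber stop, without letting it drop or slam; then push the near lane's push rod fully in, so that the carton in that lane comes right out past the gate onto the open outfeed. Leave the other lane's carton and rod, and the things around the feeder, where they are.

Things in the scene. Friction and masses are not known exactly. Their poses are not given: they have to be found in the camera images.
- feeder: Fixed two-lane carton feeder: plywood base 236 x 460 x 8 mm, grey walls. Origin on the bench, midway between the lanes. x across the lanes (away from the robot within 0.12 rad), y the way cartons are pushed (about the robot's left), z up. Lane centres x = -53 (near) and +53 mm (far), 96 mm wide, floor z = 8; walls 50 mm high to y = 110; rear plate y = -158 to -150, 70 high; gate y = 35 to 105.
- gate (a joint): Gate angle (rad): 0 upright, negative leaning over the near lane (to the robot), positive over the far lane; stops at -0.84 and +0.84. Aluminium plate, about 0.35 kg, 70 mm wide along feeder y, 6 mm thick. 60 mm from the hinge a 5 mm thick fin sticks out 45 mm to each side. The hinge is slightly stiff: the gate stays by itself within 0.2 rad of upright and falls beyond about 0.5.
- gate_hinge (a point): Middle of the gate's hinge axis (axis along feeder y): feeder x = 0, y = 70, z = 20 mm.
- far_stop (a point): Top middle of the rubber pad on the far lane's stop post, about 24 x 16 mm, 111 mm above the bench, at feeder x = 107, y = 99 mm. Its post is 104 mm high, 10 x 16 mm. An equal one stands beside the near lane at x = -107. Beyond the gate is the open outfeed, y = 110 to 290, with 22 mm high guides at x = 0 and +-104 mm.
- gate_edge (a point): Middle of the 10 mm round tube along the gate's free edge, 160 mm from the hinge. Height 180 mm when upright, 127 mm on either stop.
- rod_near (a joint): Travel of the near lane's push rod (m): 0 out, 0.255 fully in (end stop). It slides along feeder +y with about 2 N of friction and has no spring. Its pad's face stands at feeder y = -130 mm at 0, and pushes the carton.
- rod_near_knob (a point): Centre of the outer end face of the near rod's black round knob, 34 mm diameter, 22 mm long, 36 mm above the bench, at feeder x = -53 mm, y = -430 mm at travel 0. Push this face toward feeder +y.
- rod_far (a joint): Travel of the far lane's equal push rod (m), to be left alone.
- carton_tall: Loose brown cardboard carton, 125 x 74 x 58 mm tall, in one of the two lanes with its long side along the lane. Origin: centre of its underside; x along its long side, z up. Which carton is in which lane varies.
- carton_flat: Loose brown cardboard carton, 110 x 77 x 40 mm tall, in the other lane with its long side along the lane. Origin: centre of its underside; x along its long side, z up.
- masking_tape: Loose roll of masking tape lying flat, 98 mm diameter, 25 mm high, left of the feeder: leave alone. Origin: centre of its underside.
- label_roll: Loose white label roll standing on its end, 98 mm diameter, 60 mm high, right of the feeder: leave alone. Origin: centre of its underside.
- marker: Loose black marker pen lying behind the feeder, about 140 mm long, 18 mm thick: leave alone. Origin: centre of its underside.
Things that resemble listed ones, but are neither listed nor needed, are in the scene too. What is shaped like the carton_tall but blue or pink is not meant.

How it is judged:
By the outcome, as a careful person would: the job done as asked, in the order asked, and still so for the second after the job is handed in, with the robot touching nothing.
It also fails if it takes over 58 s, if anything falls off the work surface, if the arm or the gripper's body presses on something with over 40 N, if the wrist force passes 120 N, or if a joint passes its speed limit or range.

## Working session

There is one attempt and no reset: what is moved stays moved. The work goes in short steps, Python scripts to look and compute and a tool call to move; the robot and the scene stay as the last step left them, time stands still between calls to the robot, and variables do not carry over. Pictures are saved under pics/ and viewed, at most 10 in all, crops included, and the job is handed in when it is done.

Besides the shell and the picture viewer there is one more tool, called after "Call:" by a JSON object that holds its "method" and its "body", one argument or row to a line. move_arm: Moves the arm, as the interface text tells. Its arguments: {"type":"object","properties":{"series":{"type":"array","items":{"type":"array","items":{"type":"array","items":{"type":"number","minimum":-1,"maximum":1}}}},"fingers":{"type":"number"},"squeeze":{"type":"number"}},"required":["series"]}

```bash
mkdir -p pics; ls; python3 - <<'E'
from station import robot,cams
import cv2,pickle
d={n:cams.get_image(n) for n in("side","top")}
pickle.dump(d,open("d0.pkl","wb"))
for n in d:
    cv2.imwrite(f"pics/{n}0.png",cv2.resize(d[n]["color"],(800,600),interpolation=cv2.INTER_CUBIC))
    print(n,{k:v for k,v in d[n].items() if k!="color"})
print(robot.read_state())
E
```

```text
pics
side {'fx': 432.1184885324882, 'fy': 432.1184885324882, 'cx': 257.42934063755945, 'cy': 191.49416465334662, 'rvec': array([ 1.96537835, -0.44118539,  0.25789742]), 'tvec': array([-0.460274  ,  0.23815317,  1.36730656])}
top {'fx': 454.87959066202177, 'fy': 454.87959066202177, 'cx': 260.8872734606093, 'cy': 186.76560256840898, 'rvec': array([ 2.1889077 , -2.1296861 ,  0.15386763]), 'tvec': array([0.04479743, 0.54874837, 1.72304002])}
{'t': 0.1, 'joints': array([ 1.14801878e+00,  2.38730399e-01, -1.41654798e-02,  1.31921664e+00,
        3.75974754e-05,  1.57078688e+00]), 'qd': array([-0.00165935, -0.0010978 ,  0.00100095, -0.00224158, -0.00122208,
        0.00051872]), 'tau': array([-5.08830472e-04, -5.39720142e+01,  3.46997952e+01,  1.34630731e-02,
        1.12630630e-05,  7.60553604e-06]), 'tcp_pos': array([0.21521742, 0.47839011, 0.19333865]), 'eef_rot': array([-3.14027646e+00, -3.76098809e-05,  2.71882451e+00]), 'contact_force': array([-0.20327016, -0.27755534,  0.64834319]), 'ft_torque': array([ 0.05738882,  0.00259274, -0.03425729]), 'gripper_force': 0.0, 'opening': 0.08548724589028525}
```

View pics/top0.png

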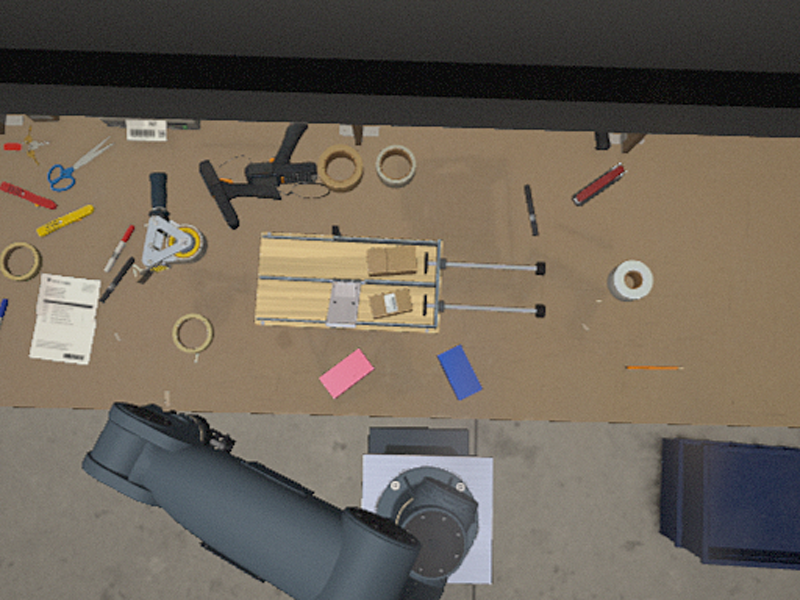

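View pics/side0.png

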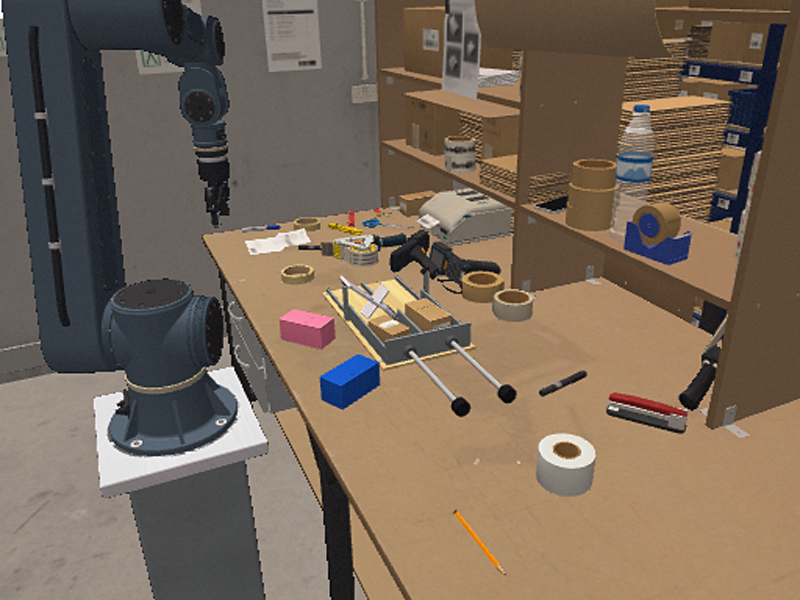

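The top picture shows the feeder with base corners near (262,233), (257,325) and (440,240), (438,331), and the near knob at (540,311). The gate plate is over the near lane at (345,302). The flat-looking carton at (391,303) is in the near lane. In the side picture, the blue and pink boxes stand off the feeder and are decoys. I'll enlarge crops of both.

```bash
python3 - <<'E'
import cv2,pickle
d=pickle.load(open("d0.pkl","rb"))
t=d["top"]["color"][140:220,155:355]; s=d["side"]["color"][165:275,200:345]
cv2.imwrite("pics/t1.png",cv2.resize(t,None,fx=4,fy=4,interpolation=cv2.INTER_CUBIC))
cv2.imwrite("pics/s1.png",cv2.resize(s,None,fx=5,fy=5,interpolation=cv2.INTER_CUBIC))
E
```

```text
(no output)
```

View pics/t1.png

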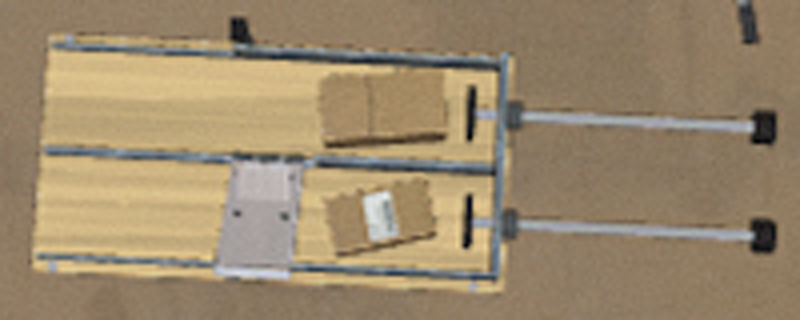

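View pics/s1.png

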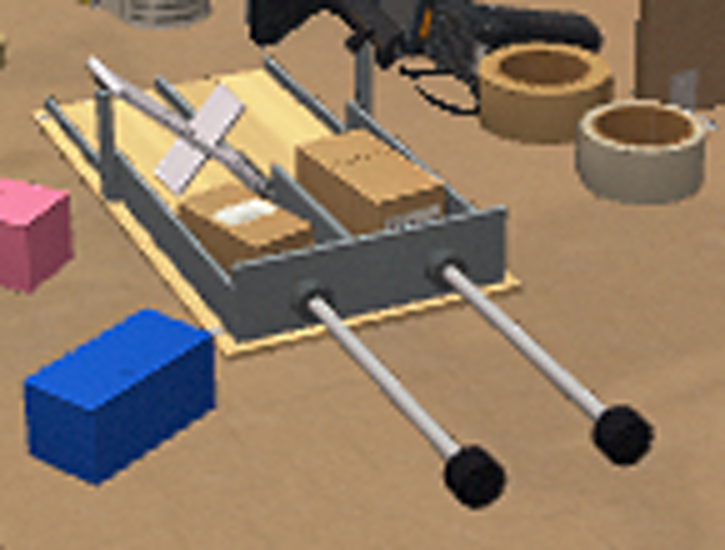

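The crops show base corners in the top crop at (50,36), (36,268), (514,57) and (505,290), and knob ends at (775,128) and (775,236). In the side crop the gate leans toward the near post and its fin crosses it. The near carton has a label, looks low and is slightly yawed. The far carton is the tall one.

```bash
cat > h.py <<'E'
import numpy as np,cv2,pickle
from scipy.optimize import least_squares
from scipy.spatial.transform import Rotation as R
def proj(c,P):
    return cv2.projectPoints(np.array(P,float).reshape(-1,3),c["rvec"],c["tvec"],np.array([[c["fx"],0,c["cx"]],[0,c["fy"],c["cy"]],[0,0,1]]),None)[0][:,0]
def f2w(p,P):
    c,s=np.cos(p[2]),np.sin(p[2]); P=np.atleast_2d(P).astype(float)
    return np.c_[p[0]+c*P[:,0]-s*P[:,1],p[1]+s*P[:,0]+c*P[:,1],P[:,2]]
E
python3 - <<'E'
from h import *
d=pickle.load(open("d0.pkl","rb"))
T=[((118,290,8),(50,36)),((-118,290,8),(36,268)),((118,-170,8),(514,57)),((-118,-170,8),(505,290)),((-53,-430,40),(775,236)),((53,-430,40),(775,128))]
S=[((-118,-170,8),(228,353)),((118,-170,8),(520,285)),((-53,-419,36),(475,477)),((53,-419,36),(622,436)),((-118,290,8),(38,115))]
PT=np.array([a for a,_ in T])/1e3;UT=np.array([b for _,b in T])/4+[155,140]
PS=np.array([a for a,_ in S])/1e3;US=np.array([b for _,b in S])/5+[200,165]
f=lambda p:np.r_[(proj(d["top"],f2w(p,PT))-UT).ravel(),(proj(d["side"],f2w(p,PS))-US).ravel()]
r=least_squares(f,[.45,.1,0]);p=r.x;print(p.round(4),f(p).reshape(-1,2).round(1).tolist())
np.save("p.npy",p)
for n,P in dict(hinge=(0,.07,.02),far=(.107,.099,.111),knob=(-.053,-.43,.036)).items():print(n,f2w(p,P).round(4))
for a in(-.84,0,.84):
  for y in(.035,.105):
    w=f2w(p,(.16*np.sin(a),y,.02+.16*np.cos(a)));print(a,y,w.round(3),((proj(d["top"],w)-[155,140])*4).round(),((proj(d["side"],w)-[200,165])*5).round())
E
```

```text
[ 0.5712  0.1463 -0.0224] [[-0.0, -1.1], [-1.1, 0.2], [-0.1, -0.5], [-0.4, 0.6], [0.7, 0.1], [1.3, -0.1], [-0.5, -0.3], [0.3, -0.6], [0.1, 0.3], [0.7, 0.5], [-1.6, -1.3]]
hinge [[0.5728 0.2162 0.02  ]]
far [[0.6804 0.2428 0.111 ]]
knob [[ 0.5086 -0.2824  0.036 ]]
-0.84 0.035 [[0.453 0.184 0.127]] [[286. 273.]] [[118.  90.]]
-0.84 0.105 [[0.454 0.254 0.127]] [[209. 269.]] [[89. 58.]]
0 0.035 [[0.572 0.181 0.18 ]] [[290. 135.]] [[262.  -0.]]
0 0.105 [[0.574 0.251 0.18 ]] [[211. 131.]] [[228. -29.]]
0.84 0.035 [[0.691 0.179 0.127]] [[301.  17.]] [[401.  38.]]
0.84 0.105 [[0.693 0.249 0.127]] [[225.  13.]] [[364.   9.]]
```

```bash
cat >> h.py <<'E'
p=np.load("p.npy")
def plan(wps,st):
    """wps: (feeder x,y,z in mm, gate-like tilt phi, rows). Prints rows for move_arm from the measured pose."""
    pos=np.array(st["tcp_pos"]);Q=R.from_euler("xyz",st["eef_rot"]);out=[]
    for x,y,z,phi,n in wps:
        tp=f2w(p,(x/1e3,y/1e3,z/1e3))[0]; tQ=R.from_euler("xyz",[np.pi,0,np.pi/2+p[2]])*R.from_rotvec([phi,0,0])
        p0,Q0=pos.copy(),Q; rv=(Q0.inv()*tQ).as_rotvec()
        for k in range(1,n+1):
            npos=p0+(tp-p0)*k/n;nQ=Q0*R.from_rotvec(rv*k/n)
            s=np.round(Q.inv().apply(npos-pos)/.4,3);t=np.round((Q.inv()*nQ).as_rotvec()/(np.pi/2),3)
            out.append([float(v)+0. for v in np.r_[s,t]]);pos=pos+Q.apply(s*.4);Q=Q*R.from_rotvec(t*np.pi/2)
    for i in range(0,len(out),10):print(str(out[i:i+10]).replace(" ",""))
def show(st):
    c,s=np.cos(p[2]),np.sin(p[2]);w=st["tcp_pos"]-np.array([p[0],p[1],0])
    print("t",round(st["t"],2),"feeder mm",(1e3*np.array([c*w[0]+s*w[1],-s*w[0]+c*w[1],w[2]])).round(1),"rot",((R.from_euler("xyz",[np.pi,0,np.pi/2+p[2]]).inv()*R.from_euler("xyz",st["eef_rot"])).as_rotvec()).round(3),"F",np.round(st["contact_force"],1),"open",round(st["opening"],4))
def cage(th,phi,e=14,dx=0,y=60):
    return (160*np.sin(th)-e*np.sin(phi)+dx,y,20+160*np.cos(th)-e*np.cos(phi),phi)
E
python3 - <<'E'
from h import *
from station import robot
st=robot.read_state();show(st)
a=cage(-.84,-.45)
b=cage(-.84,-.45,e=-80)
print(a,b)
plan([(-230,100,260,0,10),(*b,4),(*a,6)],st)
E
```

```text
t 0.1 feeder mm [-363.4  324.1  193.3] rot [ 1.00e-03 -1.00e-03 -1.17e+00] F [-0.2 -0.3  0.6] open 0.0855
(np.float64(-113.05338171778027), 60, np.float64(114.18779270167182), -0.45) (np.float64(-153.94014192423592), 60, np.float64(198.82982032282345), -0.45)
[[-0.053,-0.039,-0.017,0.0,0.0,0.075],[-0.056,-0.032,-0.016,0.0,0.0,0.074],[-0.06,-0.025,-0.017,0.0,0.0,0.075],[-0.063,-0.018,-0.016,0.0,0.0,0.074],[-0.064,-0.011,-0.017,0.0,0.0,0.075],[-0.065,-0.003,-0.017,0.0,0.0,0.074],[-0.065,0.004,-0.016,0.0,0.0,0.075],[-0.064,0.012,-0.017,0.0,0.001,0.074],[-0.063,0.02,-0.017,-0.001,0.0,0.075],[-0.059,0.026,-0.016,0.0,0.0,0.074]]
[[-0.025,0.048,0.038,-0.072,0.0,0.0],[-0.025,0.043,0.043,-0.071,0.0,0.0],[-0.025,0.038,0.048,-0.072,0.0,0.0],[-0.025,0.032,0.052,-0.071,0.0,0.0],[0.0,0.0,0.039,0.0,0.0,0.0],[0.0,0.0,0.039,0.0,0.0,0.0],[0.0,0.0,0.039,0.0,0.0,0.0],[0.0,0.0,0.04,0.0,0.0,0.0],[0.0,0.0,0.039,0.0,0.0,0.0],[0.0,0.0,0.039,0.0,0.0,0.0]]
```

Call:
{"method": "move_arm", "body": {
  "series": [
    [[-0.053,-0.039,-0.017,0,0,0.075],[-0.056,-0.032,-0.016,0,0,0.074],[-0.06,-0.025,-0.017,0,0,0.075],[-0.063,-0.018,-0.016,0,0,0.074],[-0.064,-0.011,-0.017,0,0,0.075],[-0.065,-0.003,-0.017,0,0,0.074],[-0.065,0.004,-0.016,0,0,0.075],[-0.064,0.012,-0.017,0,0,0.074],[-0.063,0.02,-0.017,0,0,0.075],[-0.059,0.026,-0.016,0,0,0.074]]
  ],
  "fingers": 0.33
}}

```text
t: 1.35
tcp_pos: [0.3437, 0.2508, 0.2603]
eef_rot: [-3.141, 0.0, 1.545]
contact_force: [0.2, 0.5, 0.4]
opening: 0.0281
gripper_force: 0.0
```

Call:
{"method": "move_arm", "body": {
  "series": [
    [[-0.025,0.048,0.038,-0.072,0,0],[-0.025,0.043,0.043,-0.071,0,0],[-0.025,0.038,0.048,-0.072,0,0],[-0.025,0.032,0.052,-0.071,0,0],[0,0,0,0,0,0],[0,0,0,0,0,0]]
  ]
}}

```text
t: 2.1
tcp_pos: [0.4192, 0.2109, 0.2004]
eef_rot: [2.693, -0.001, 1.549]
contact_force: [0.4, 0.8, 0.5]
opening: 0.028
gripper_force: 0.0
```

```bash
python3 - <<'E'
from h import *
from station import robot,cams
st=robot.read_state();show(st)
plan([(*cage(-.84,-.45),6)],st)
c=cams.get_image("side")
u=proj(c,[st["tcp_pos"]])[0];print(u, (u-[180,120])*5)
cv2.imwrite("pics/s2.png",cv2.resize(c["color"][120:240,180:330],None,fx=5,fy=5,interpolation=cv2.INTER_CUBIC))
E
```

```text
t 2.1 feeder mm [-153.5   61.2  200.4] rot [-0.448  0.001 -0.   ] F [0.4 0.8 0.5] open 0.028
[[-0.001,0.0,0.04,0.0,0.0,0.0],[0.0,-0.001,0.039,0.0,0.0,0.0],[-0.001,0.0,0.04,-0.001,0.0,0.0],[0.0,-0.001,0.04,0.0,0.0,0.0],[-0.001,0.0,0.039,0.0,-0.001,0.0],[0.0,0.0,0.04,0.0,0.0,0.0]]
[211.65664692 164.07615785] [158.28323458 220.38078924]
```

View pics/s2.png

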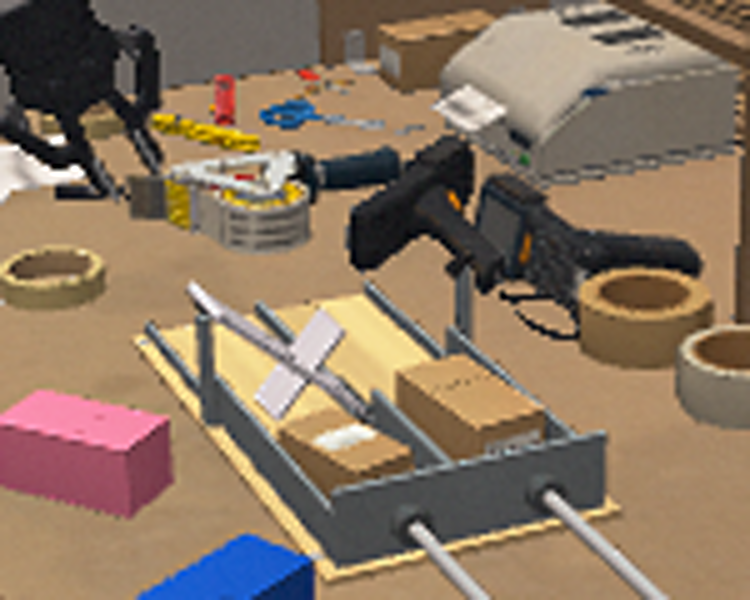

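The picture shows the gripper at upper left with its finger ends near (112,195) and (158,170). The gate tube's end is at (192,288) and untouched. The computed TCP (158,220) looks further out than the visible tips, so I'll check with an image difference.

```bash
python3 - <<'E'
from h import *
from station import robot,cams
d=pickle.load(open("d0.pkl","rb"));st=robot.read_state()
for n,(x0,y0) in dict(side=(180,120),top=(140,130)).items():
    c=cams.get_image(n);m=(np.abs(c["color"].astype(int)-d[n]["color"]).max(2)>25).astype(np.uint8)*255
    u=proj(c,[st["tcp_pos"]])[0];b=proj(c,[st["tcp_pos"]-.05*R.from_euler("xyz",st["eef_rot"]).apply([0,0,1])])[0];print(n,u,b)
    i=cv2.resize(np.hstack([c["color"][y0:y0+70,x0:x0+70],cv2.cvtColor(m,cv2.COLOR_GRAY2BGR)[y0:y0+70,x0:x0+70]]),None,fx=5,fy=5,interpolation=cv2.INTER_NEAREST)
    for q,col in((u,(0,0,255)),(b,(0,255,0))):
        for k in(0,350):cv2.circle(i,tuple(int(v) for v in (q-[x0,y0])*5+[k,0]),5,col,1)
    if n=="side":I=i
    else:cv2.imwrite("pics/dif.png",cv2.resize(np.vstack([I,i]),None,fx=.85,fy=.85))
E
```

```text
side [211.75681798 163.95100534] [205.36304448 153.44171477]
top [216.92579241 215.85586438] [215.44784394 221.41366857]
```

View pics/dif.png

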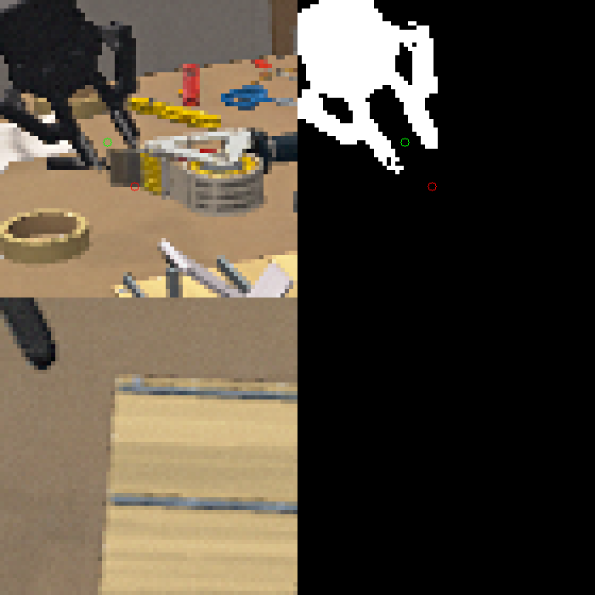

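The mask puts the visible tips about 30 mm short of the TCP along the tool axis. I'll advance to the planned pose, which is safe either way, and compare there.

Call:
{"method": "move_arm", "body": {
  "series": [
    [[-0.001,0,0.04,0,0,0],[0,0,0.04,0,0,0],[-0.001,0,0.04,0,0,0],[0,0,0.04,0,0,0],[0,0,0.039,0,0,0],[0,0,0.039,0,0,0],[0,0,0,0,0,0],[0,0,0,0,0,0]]
  ]
}}

```text
t: 3.25
tcp_pos: [0.4606, 0.2087, 0.1141]
eef_rot: [2.692, -0.0, 1.548]
contact_force: [-0.1, -0.3, 0.4]
opening: 0.0283
gripper_force: 0.0
```

```bash
python3 - <<'E'
from h import *
from station import robot,cams
st=robot.read_state();show(st)
I=[]
for n,(x0,y0) in dict(side=(185,145),top=(190,160)).items():
    c=cams.get_image(n)
    u=proj(c,[st["tcp_pos"]])[0];print(n,u,((u-[x0,y0])*8).round())
    I.append(cv2.resize(c["color"][y0:y0+60,x0:x0+50],None,fx=8,fy=8,interpolation=cv2.INTER_CUBIC))
cv2.imwrite("pics/s3.png",np.hstack(I))
E
```

```text
t 3.25 feeder mm [-112.    59.9  114.1] rot [-0.449  0.     0.   ] F [-0.1 -0.3  0.4] open 0.0283
side [223.42512333 183.40273446] [307. 307.]
top [219.9746388  206.29572036] [240. 370.]
```

View pics/s3.png

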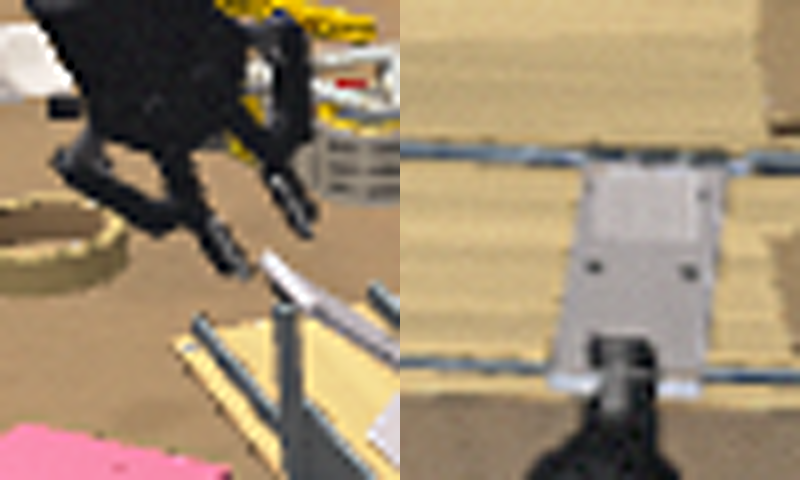

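The side crop shows the fingertips at (245,275) and (308,232), straddling the tube's line but about 16 mm short of it. The top crop shows the fingers over the gate's middle, at (622,345). So the tips stand about 25 to 30 mm behind the nominal TCP at this opening. I'll go deeper in steps with the tilt nearer the plate's, watching the force.

```bash
python3 - <<'E'
from h import *
from station import robot,cams
st=robot.read_state()
plan([(*cage(-.84,-.65,e=5,y=55),3),(*cage(-.84,-.65,e=38,y=55),6)],st)
E
```

```text
[[-0.004,0.0,-0.008,-0.042,0.0,0.0],[-0.004,0.001,-0.008,-0.043,0.0,0.0],[-0.004,0.001,-0.008,-0.042,0.0,0.0],[0.0,0.0,0.014,0.0,0.0,0.0],[0.0,0.0,0.014,0.0,0.0,0.0],[0.0,0.0,0.013,0.0,0.0,0.0],[0.0,0.0,0.014,0.0,0.0,0.0],[0.0,0.0,0.014,0.0,0.0,0.0],[0.0,0.0,0.014,0.0,0.0,0.0]]
```

Call:
{"method": "move_arm", "body": {
  "series": [
    [[-0.004,0,-0.008,-0.042,0,0],[-0.004,0.001,-0.008,-0.043,0,0],[-0.004,0.001,-0.008,-0.042,0,0],[0,0,0.014,0,0,0],[0,0,0.014,0,0,0],[0,0,0.013,0,0,0],[0,0,0,0,0,0]]
  ]
}}

```text
t: 4.22
tcp_pos: [0.4664, 0.2031, 0.1087]
eef_rot: [2.494, 0.001, 1.548]
contact_force: [-0.7, -0.2, 0.7]
opening: 0.0282
gripper_force: 0.0
```

Call:
{"method": "move_arm", "body": {
  "series": [
    [[0,0,0.014,0,0,0],[0,0,0.014,0,0,0],[0,0,0.014,0,0,0],[0,0,0,0,0,0]]
  ]
}}

```text
t: 4.72
tcp_pos: [0.476, 0.2029, 0.0952]
eef_rot: [2.494, 0.001, 1.548]
contact_force: [0.1, -0.4, 0.1]
opening: 0.0282
gripper_force: 0.0
```

```bash
python3 - <<'E'
from h import *
from station import robot,cams
st=robot.read_state();show(st)
I=[]
for n,(x0,y0) in dict(side=(190,145),top=(190,165)).items():
    c=cams.get_image(n)
    u=proj(c,[st["tcp_pos"]])[0];print(n,u,((u-[x0,y0])*8).round())
    I.append(cv2.resize(c["color"][y0:y0+50,x0:x0+50],None,fx=8,fy=8,interpolation=cv2.INTER_CUBIC))
cv2.imwrite("pics/s4.png",np.hstack(I))
E
```

```text
t 4.72 feeder mm [-96.4  54.5  95.2] rot [-0.648 -0.001 -0.   ] F [ 0.1 -0.4  0.1] open 0.0282
side [227.94742167 187.67235262] [304. 341.]
top [222.0750436  202.62644324] [257. 301.]
```

View pics/s4.png

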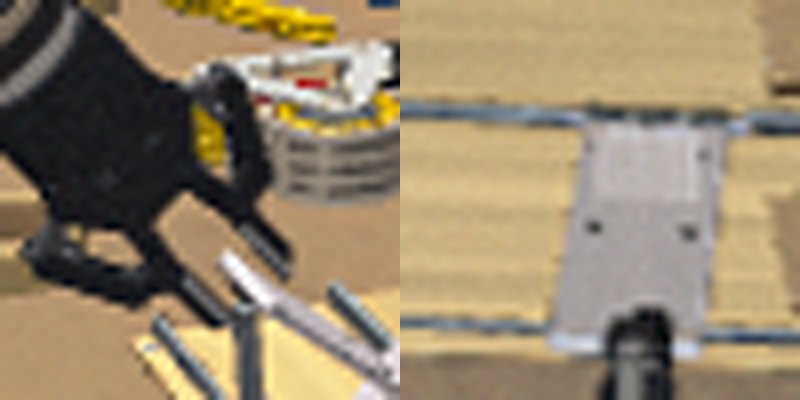

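The side crop shows the tube at about (258,290) between the tips at (222,320) and (290,270). It is centred but only just level with the tips. I'll go 10 mm deeper, then lift to upright.

```bash
python3 - <<'E'
from h import *
from station import robot,cams
st=robot.read_state()
w=[(*cage(-.84,-.65,e=48,y=55),4)]
th=np.linspace(-.84,.1,24)[1:]
for i,t in enumerate(th): w.append((*cage(t,-.65+.6*(i+1)/len(th),e=48,y=55),1))
plan(w,st)
E
```

```text
[[0.0,0.0,0.006,0.0,0.0,0.0],[0.0,0.001,0.006,0.0,0.0,0.0],[0.001,0.0,0.006,-0.001,0.0,0.0],[0.0,0.001,0.006,0.0,0.0,0.0],[0.0,0.013,-0.003,0.017,0.0,0.0],[0.0,0.013,-0.003,0.016,0.0,0.0],[0.0,0.013,-0.002,0.017,0.0,0.0],[0.0,0.013,-0.002,0.016,0.0,0.0],[0.0,0.013,-0.002,0.017,0.0,0.0],[0.0,0.013,-0.002,0.017,0.0,0.0]]
[[0.0,0.014,-0.001,0.016,0.0,0.0],[0.0,0.013,-0.001,0.017,0.0,0.0],[0.0,0.013,-0.001,0.016,0.0,0.0],[0.0,0.013,-0.001,0.017,0.0,0.0],[0.0,0.013,0.0,0.017,0.0,0.0],[0.0,0.014,0.0,0.016,0.0,0.0],[0.0,0.013,0.0,0.017,0.0,0.0],[0.0,0.013,0.0,0.017,0.0,0.0],[0.0,0.013,0.001,0.016,0.0,0.0],[0.0,0.013,0.001,0.017,0.0,0.0]]
[[0.0,0.014,0.001,0.016,0.0,0.0],[0.0,0.013,0.001,0.017,0.0,0.0],[0.0,0.013,0.002,0.017,0.0,0.0],[0.0,0.013,0.001,0.016,0.0,0.0],[0.0,0.013,0.002,0.017,0.0,0.0],[0.0,0.013,0.003,0.016,0.0,0.0],[0.0,0.013,0.002,0.017,0.0,0.0]]
```

Call:
{"method": "move_arm", "body": {
  "series": [
    [[0,0,0.006,0,0,0],[0,0.001,0.006,0,0,0],[0,0,0.006,0,0,0],[0,0.001,0.006,0,0,0],[0,0,0,0,0,0]]
  ]
}}

```text
t: 5.45
tcp_pos: [0.4826, 0.2029, 0.0884]
eef_rot: [2.493, 0.0, 1.548]
contact_force: [0.3, 0.1, 0.6]
opening: 0.0285
gripper_force: 0.0
```

Call:
{"method": "move_arm", "body": {
  "series": [
    [[0,0.013,-0.003,0.017,0,0],[0,0.013,-0.003,0.016,0,0],[0,0.013,-0.002,0.017,0,0],[0,0.013,-0.002,0.016,0,0],[0,0.013,-0.002,0.017,0,0],[0,0.013,-0.002,0.017,0,0]]
  ]
}}

```text
t: 6.2
tcp_pos: [0.5049, 0.2023, 0.1102]
eef_rot: [2.652, 0.0, 1.549]
contact_force: [-1.1, 0.0, -0.5]
opening: 0.0281
gripper_force: 0.7
```

```bash
python3 - <<'E'
from h import *
from station import robot,cams
st=robot.read_state();show(st)
c=cams.get_image("side");x0,y0=190,135
cv2.imwrite("pics/s5.png",cv2.resize(c["color"][y0:y0+70,x0:x0+80],None,fx=6,fy=6,interpolation=cv2.INTER_CUBIC))
E
```

```text
t 6.2 feeder mm [-67.5  54.6 110.2] rot [-0.49 -0.   -0.  ] F [-1.1  0.  -0.5] open 0.0281
```

View pics/s5.png

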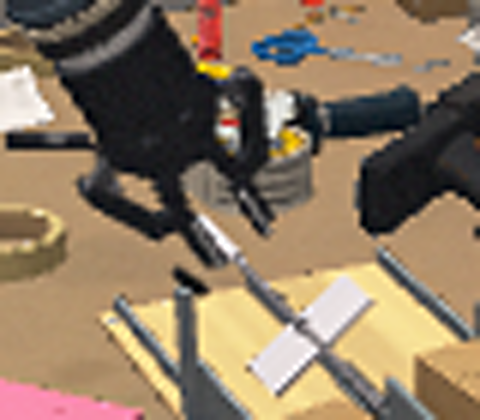

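The gate has left its post: the tube is lifting on the near finger and the measured force is about 1 N. I'll continue to upright.

Call:
{"method": "move_arm", "body": {
  "series": [
    [[0,0.014,-0.001,0.016,0,0],[0,0.013,-0.001,0.017,0,0],[0,0.013,-0.001,0.016,0,0],[0,0.013,-0.001,0.017,0,0],[0,0.013,0,0.017,0,0],[0,0.014,0,0.016,0,0],[0,0.013,0,0.017,0,0],[0,0.013,0,0.017,0,0],[0,0.013,0.001,0.016,0,0],[0,0.013,0.001,0.017,0,0]]
  ]
}}

```text
t: 7.5
tcp_pos: [0.5537, 0.2014, 0.1302]
eef_rot: [2.912, 0.0, 1.549]
contact_force: [-0.4, 1.2, 0.8]
opening: 0.028
gripper_force: 0.4
```

Call:
{"method": "move_arm", "body": {
  "series": [
    [[0,0.014,0.001,0.016,0,0],[0,0.013,0.001,0.017,0,0],[0,0.013,0.002,0.017,0,0],[0,0.013,0.001,0.016,0,0],[0,0.013,0.002,0.017,0,0],[0,0.013,0.003,0.016,0,0],[0,0.013,0.002,0.017,0,0],[0,0,0,0,0,0]]
  ]
}}

```text
t: 8.5
tcp_pos: [0.5914, 0.2005, 0.1306]
eef_rot: [3.093, 0.001, 1.548]
contact_force: [-0.3, -0.4, -0.6]
opening: 0.0281
gripper_force: 0.0
```

```bash
cat >> h.py <<'E'
def gate_th(c,d0):
    """gate angle: score of light-aluminium pixels on fin (both halves, excluding gripper) per hypothesis"""
    img=c["color"].astype(float);best=[]
    for th in np.arange(-.84,.85,.02):
        s,k=np.sin(th),np.cos(th);P=[]
        for y in np.linspace(.038,.102,9):
            for v in np.linspace(-.042,.042,15): P.append((.06*s+v*k,y,.02+.06*k-v*s))
        u=proj(c,f2w(p,np.array(P))).round().astype(int);q=img[u[:,1],u[:,0]]
        good=(q.min(1)>135)&(q.max(1)-q.min(1)<30);best.append((round(float(good.mean()),2),round(float(th),2)))
    return sorted(best)[::-1][:4]
E
python3 - <<'E'
from h import *
from station import robot,cams
st=robot.read_state();show(st)
d=pickle.load(open("d0.pkl","rb"))
print(gate_th(d["side"],0)); print(gate_th(cams.get_image("side"),0))
E
```

```text
t 8.5 feeder mm [ 18.9  54.7 130.6] rot [-0.049 -0.001  0.   ] F [-0.3 -0.4 -0.6] open 0.0281
[(0.7, -0.84), (0.68, -0.82), (0.66, -0.76), (0.64, -0.74)]
[(0.7, 0.16), (0.69, 0.18), (0.69, -0.04), (0.68, -0.06)]
```

```bash
python3 - <<'E'
from h import *
from station import robot,cams
st=robot.read_state()
th=np.linspace(.1,.84,31)[1:]
plan([(*cage(t,-.05+.45*(i+1)/30,e=48,y=55),1) for i,t in enumerate(th)],st)
E
```

```text
[[0.001,0.008,0.0,0.009,0.0,0.0],[0.0,0.008,0.002,0.009,0.0,0.0],[0.0,0.008,0.002,0.01,0.0,0.0],[0.0,0.007,0.001,0.009,0.0,0.0],[0.0,0.008,0.002,0.01,0.0,0.0],[0.0,0.008,0.002,0.009,0.0,0.0],[0.0,0.008,0.003,0.01,0.0,0.0],[0.0,0.008,0.002,0.01,0.0,0.0],[0.0,0.008,0.002,0.009,0.0,0.0],[0.0,0.007,0.003,0.01,0.0,0.0]]
[[0.0,0.008,0.002,0.009,0.0,0.0],[0.0,0.008,0.003,0.01,0.0,0.0],[0.0,0.007,0.002,0.009,0.0,0.0],[0.0,0.008,0.003,0.01,0.0,0.0],[0.0,0.008,0.003,0.009,0.0,0.0],[0.0,0.007,0.003,0.01,0.0,0.0],[0.0,0.008,0.003,0.01,0.0,0.0],[0.0,0.008,0.003,0.009,0.0,0.0],[0.0,0.007,0.004,0.01,0.0,0.0],[0.0,0.008,0.003,0.009,0.0,0.0]]
[[0.0,0.007,0.003,0.01,0.0,0.0],[0.0,0.007,0.004,0.009,0.0,0.0],[0.0,0.008,0.003,0.01,0.0,0.0],[0.0,0.007,0.004,0.009,0.0,0.0],[0.0,0.007,0.004,0.01,0.0,0.0],[0.0,0.008,0.004,0.009,0.0,0.0],[0.0,0.007,0.004,0.01,0.0,0.0],[0.0,0.007,0.004,0.01,0.0,0.0],[0.0,0.007,0.004,0.009,0.0,0.0],[0.0,0.007,0.004,0.01,0.0,0.0]]
```

Call:
{"method": "move_arm", "body": {
  "series": [
    [[0,0,0,0,0,0],[0,0,0,0,0,0],[0,0,0,0,0,0]]
  ],
  "fingers": 0.25
}}

```text
t: 8.93
tcp_pos: [0.5905, 0.2006, 0.1315]
eef_rot: [3.093, 0.0, 1.549]
contact_force: [-0.5, 0.7, -0.0]
opening: 0.0214
gripper_force: 0.2
```

Call:
{"method": "move_arm", "body": {
  "series": [
    [[0,0.008,0,0.009,0,0],[0,0.008,0.002,0.009,0,0],[0,0.008,0.002,0.01,0,0],[0,0.007,0.001,0.009,0,0],[0,0.008,0.002,0.01,0,0],[0,0.008,0.002,0.009,0,0],[0,0.008,0.003,0.01,0,0],[0,0.008,0.002,0.01,0,0],[0,0.008,0.002,0.009,0,0],[0,0.007,0.003,0.01,0,0]]
  ]
}}

```text
t: 10.18
tcp_pos: [0.622, 0.1999, 0.1231]
eef_rot: [-3.04, 0.0, 1.549]
contact_force: [-0.9, 0.4, 0.0]
opening: 0.0213
gripper_force: 0.0
```

Call:
{"method": "move_arm", "body": {
  "series": [
    [[0,0.008,0.002,0.009,0,0],[0,0.008,0.003,0.01,0,0],[0,0.007,0.002,0.009,0,0],[0,0.008,0.003,0.01,0,0],[0,0.008,0.003,0.009,0,0],[0,0.007,0.003,0.01,0,0],[0,0.008,0.003,0.01,0,0],[0,0.008,0.003,0.009,0,0],[0,0.007,0.004,0.01,0,0],[0,0.008,0.003,0.009,0,0]]
  ]
}}

```text
t: 11.42
tcp_pos: [0.6503, 0.1993, 0.1064]
eef_rot: [-2.891, 0.0, 1.549]
contact_force: [0.6, 0.1, -0.1]
opening: 0.0215
gripper_force: 0.2
```

```bash
python3 - <<'E'
from h import *
from station import robot,cams
st=robot.read_state();show(st);print(cage(.593,.25,e=48,y=55))
print(gate_th(cams.get_image("side"),0),gate_th(cams.get_image("top"),0))
E
```

```text
t 11.43 feeder mm [ 77.8  54.8 106.4] rot [ 0.251 -0.    -0.   ] F [ 0.6  0.1 -0.1] open 0.0215
(np.float64(77.54082396988329), 55, np.float64(106.17506124665658), 0.25)
[(0.79, 0.6), (0.76, 0.62), (0.74, 0.64), (0.74, 0.58)] [(0.0, 0.84), (0.0, 0.82), (0.0, 0.8), (0.0, 0.78)]
```

The gate is at about 0.6 rad, inside the cage, with small forces. I'll do the last part of the lowering.

Call:
{"method": "move_arm", "body": {
  "series": [
    [[0,0.007,0.003,0.01,0,0],[0,0.007,0.004,0.009,0,0],[0,0.008,0.003,0.01,0,0],[0,0.007,0.004,0.009,0,0],[0,0.007,0.004,0.01,0,0],[0,0.008,0.004,0.009,0,0],[0,0.007,0.004,0.01,0,0],[0,0.007,0.004,0.01,0,0],[0,0.007,0.004,0.009,0,0],[0,0.007,0.004,0.01,0,0]]
  ]
}}

```text
t: 12.78
tcp_pos: [0.6726, 0.1987, 0.083]
eef_rot: [-2.74, 0.0, 1.549]
contact_force: [-0.1, 0.3, -0.5]
opening: 0.0213
gripper_force: 0.0
```

```bash
python3 - <<'E'
from h import *
from station import robot,cams
st=robot.read_state();show(st);print(st["gripper_force"],cage(.84,.4,e=48,y=55))
print(gate_th(cams.get_image("side"),0))
E
```

```text
t 12.78 feeder mm [100.2  54.7  83. ] rot [ 0.402 -0.    -0.   ] F [-0.1  0.3 -0.5] open 0.0213
0.0 (np.float64(100.45081876452227), 55, np.float64(82.58312442247082), 0.4)
[(0.53, 0.8), (0.52, 0.82), (0.52, 0.76), (0.51, 0.78)]
```

Call:
{"method": "move_arm", "body": {
  "series": [
    [[0,0.004,0.002,0,0,0],[0,0.004,0.002,0,0,0],[0,0.004,0.002,0,0,0],[0,0.003,0.002,0,0,0],[0,0,0,0,0,0]]
  ]
}}

```text
t: 13.45
tcp_pos: [0.6747, 0.1987, 0.0805]
eef_rot: [-2.738, 0.0, 1.549]
contact_force: [-10.0, -1.2, 12.9]
opening: 0.0216
gripper_force: 7.9
```

Call:
{"method": "move_arm", "body": {
  "series": [
    [[0,0.004,0.002,0,0,0],[0,0.003,0.002,0,0,0],[0,0,0,0,0,0]]
  ]
}}

```text
t: 13.82
tcp_pos: [0.675, 0.1988, 0.0802]
eef_rot: [-2.736, -0.0, 1.549]
contact_force: [-18.3, -1.9, 24.2]
opening: 0.0213
gripper_force: 14.8
```

```bash
python3 - <<'E'
from h import *
from station import robot,cams
st=robot.read_state();show(st);print(st["gripper_force"])
print(gate_th(cams.get_image("side"),0))
E
```

```text
t 13.82 feeder mm [102.6  54.8  80.2] rot [ 0.406  0.    -0.   ] F [-18.3  -1.9  24.2] open 0.0213
14.82533531729132
[(0.5, 0.8), (0.49, 0.76), (0.48, 0.78), (0.47, 0.84)]
```

The push reaction shows the gate is firmly on its stop. I'll back off the same amount, open, and retract along the tool axis.

Call:
{"method": "move_arm", "body": {
  "series": [
    [[0,-0.008,-0.004,0,0,0],[0,-0.008,-0.004,0,0,0],[0,0,0,0,0,0]]
  ]
}}

```text
t: 14.25
tcp_pos: [0.6746, 0.1988, 0.0813]
eef_rot: [-2.742, -0.0, 1.549]
contact_force: [0.2, 0.5, 0.5]
opening: 0.0217
gripper_force: 0.3
```

Call:
{"method": "move_arm", "body": {
  "series": [
    [[0,0,0,0,0,0],[0,0,0,0,0,0],[0,0,0,0,0,0]]
  ],
  "fingers": 0.4
}}

```text
t: 14.62
tcp_pos: [0.6743, 0.1987, 0.0805]
eef_rot: [-2.741, 0.0, 1.548]
contact_force: [-0.1, 0.0, -0.4]
opening: 0.0342
gripper_force: 0.0
```

Call:
{"method": "move_arm", "body": {
  "series": [
    [[0,0,-0.02,0,0,0],[0,0,-0.04,0,0,0],[0,0,-0.06,0,0,0],[0,0,-0.08,0,0,0],[0,0,-0.08,0,0,0],[0,0,0,0,0,0]]
  ]
}}

```text
t: 15.38
tcp_pos: [0.6869, 0.1915, 0.1645]
eef_rot: [-2.792, -0.013, 1.544]
contact_force: [-0.2, 0.0, -0.4]
opening: 0.0343
gripper_force: 0.0
```

```bash
python3 - <<'E'
from h import *
from station import robot,cams
st=robot.read_state();show(st)
print(gate_th(cams.get_image("side"),0))
# waypoints: up and over, then right of the near knob (y -500), then down later
plan([(-20,-150,260,0,8),(-53,-490,200,0,8)],st)
E
```

```text
t 15.38 feeder mm [114.7  47.8 164.5] rot [0.35  0.014 0.002] F [-0.2  0.  -0.4] open 0.0343
[(0.5, 0.8), (0.49, 0.76), (0.48, 0.78), (0.47, 0.84)]
[[-0.062,-0.05,-0.014,-0.028,-0.001,0.0],[-0.061,-0.049,-0.017,-0.028,-0.001,0.0],[-0.062,-0.048,-0.019,-0.028,-0.001,-0.001],[-0.062,-0.048,-0.02,-0.027,-0.001,0.0],[-0.061,-0.046,-0.023,-0.028,-0.001,0.0],[-0.062,-0.046,-0.024,-0.028,-0.002,0.0],[-0.062,-0.044,-0.026,-0.028,-0.001,0.0],[-0.062,-0.044,-0.028,-0.028,-0.001,-0.001],[-0.106,-0.01,0.019,0.0,0.0,0.0],[-0.106,-0.011,0.019,0.0,0.0,0.0]]
[[-0.107,-0.01,0.018,0.0,0.0,0.0],[-0.106,-0.01,0.019,0.0,0.0,0.0],[-0.106,-0.011,0.019,0.0,0.0,0.0],[-0.106,-0.01,0.019,0.0,0.0,0.0],[-0.106,-0.01,0.018,0.0,0.0,0.0],[-0.107,-0.011,0.019,0.0,0.0,0.0]]
```

Call:
{"method": "move_arm", "body": {
  "series": [
    [[-0.062,-0.05,-0.014,-0.028,0,0],[-0.061,-0.049,-0.017,-0.028,0,0],[-0.062,-0.048,-0.019,-0.028,0,0],[-0.062,-0.048,-0.02,-0.027,0,0],[-0.061,-0.046,-0.023,-0.028,0,0],[-0.062,-0.046,-0.024,-0.028,0,0],[-0.062,-0.044,-0.026,-0.028,0,0],[-0.062,-0.044,-0.028,-0.028,0,0]]
  ],
  "fingers": 0
}}

```text
t: 16.42
tcp_pos: [0.5655, 0.0109, 0.256]
eef_rot: [-3.115, -0.012, 1.544]
contact_force: [0.5, 0.2, 0.1]
opening: -0.0001
gripper_force: 0.0
```

Call:
{"method": "move_arm", "body": {
  "series": [
    [[-0.106,-0.01,0.019,0,0,0],[-0.106,-0.011,0.019,0,0,0],[-0.106,-0.01,0.019,0,0,0],[-0.106,-0.01,0.019,0,0,0],[-0.106,-0.011,0.019,0,0,0],[-0.106,-0.01,0.019,0,0,0],[-0.106,-0.01,0.018,0,0,0],[-0.107,-0.011,0.019,0,0,0],[0,0,0,0,0,0]]
  ]
}}

```text
t: 17.55
tcp_pos: [0.5212, -0.3288, 0.1909]
eef_rot: [-3.112, -0.011, 1.541]
contact_force: [0.9, 0.5, 0.6]
opening: 0.0004
gripper_force: 0.0
```

```bash
python3 - <<'E'
from h import *
from station import robot,cams
st=robot.read_state();show(st)
c=cams.get_image("side");print(gate_th(c,0))
d=pickle.load(open("d0.pkl","rb"))
m=(np.abs(c["color"].astype(int)-d["side"]["color"]).max(2)>25).astype(np.uint8)
u=proj(c,[st["tcp_pos"]])[0];b=proj(c,[st["tcp_pos"]+[0,0,.05]])[0];print(u,b)
x=int(u[0]);rows=[(r,int(np.flatnonzero(m[r,x-12:x+12]).size)) for r in range(int(u[1])-35,int(u[1])+12)];print(rows)
plan([(-53,-490,75,0,4),],st)
E
```

```text
t 17.55 feeder mm [ -39.4 -476.1  190.9] rot [0.03  0.012 0.008] F [0.9 0.5 0.6] open 0.0004
[(0.5, 0.8), (0.49, 0.76), (0.48, 0.78), (0.47, 0.84)]
[310.05578625 223.53949306] [310.67446978 207.60834427]
[(188, 21), (189, 21), (190, 22), (191, 22), (192, 22), (193, 23), (194, 24), (195, 23), (196, 22), (197, 22), (198, 18), (199, 16), (200, 14), (201, 13), (202, 12), (203, 12), (204, 12), (205, 12), (206, 11), (207, 11), (208, 11), (209, 11), (210, 10), (211, 7), (212, 6), (213, 4), (214, 0), (215, 0), (216, 0), (217, 0), (218, 0), (219, 0), (220, 0), (221, 0), (222, 0), (223, 0), (224, 0), (225, 0), (226, 0), (227, 0), (228, 0), (229, 0), (230, 0), (231, 0), (232, 0), (233, 0), (234, 0)]
[[-0.01,-0.006,0.073,-0.005,-0.002,-0.001],[-0.009,-0.007,0.072,-0.005,-0.002,-0.001],[-0.009,-0.008,0.073,-0.004,-0.001,-0.002],[-0.009,-0.007,0.072,-0.005,-0.002,-0.001]]
```

Shut, the tips again show about 31 mm above the nominal TCP (row 213 against 223), so this offset is consistent. The label roll's edge is at about feeder y = -617, clear of where I'll descend. I'll go down beside the knob in steps.

Call:
{"method": "move_arm", "body": {
  "series": [
    [[-0.015,-0.008,0.073,-0.005,-0.002,-0.001],[-0.015,-0.008,0.073,-0.005,-0.002,-0.001],[-0.015,-0.008,0.073,-0.005,-0.002,-0.001],[-0.015,-0.008,0.073,-0.005,-0.001,-0.001],[0,0,0.06,0,0,0],[0,0,0.05,0,0,0],[0,0,0,0,0,0],[0,0,0,0,0,0]]
  ]
}}

```text
t: 18.6
tcp_pos: [0.5073, -0.3487, 0.0316]
eef_rot: [3.139, -0.0, 1.551]
contact_force: [0.8, 0.5, -0.2]
opening: -0.0001
gripper_force: 0.0
```

```bash
python3 - <<'E'
from h import *
from station import robot,cams
st=robot.read_state();show(st)
d=pickle.load(open("d0.pkl","rb"))
for n in("side","top"):
    c=cams.get_image(n)
    m=(np.abs(c["color"].astype(int)-d[n]["color"]).max(2)>25).astype(np.uint8)
    u=proj(c,[st["tcp_pos"]])[0];print(n,u)
    if n=="side":
        print("knob face",proj(c,f2w(p,(-.053,-.43,.036))),"bench under tcp",proj(c,[[*st["tcp_pos"][:2],0]]))
        x=int(u[0])
        for r in range(int(u[1])-20,int(u[1])+8):
            z=np.flatnonzero(m[r,x-25:x+25])
            if z.size:print(r,z.min()+x-25,z.max()+x-25,end="; ")
    else: print("knob",proj(c,f2w(p,(-.053,-.43,.036))))
E
```

```text
t 18.6 feeder mm [ -52.9 -496.3   31.6] rot [-0.003  0.    -0.003] F [ 0.8  0.5 -0.2] open -0.0001
side [307.60583588 275.6326156 ]
knob face [[296.78827688 262.5662971 ]] bench under tcp [[307.26477679 284.53029082]]
255 300 313; 256 301 313; 257 302 314; 258 303 314; 259 303 313; 260 303 314; 261 303 314; 262 303 313; 263 304 312; 264 305 311; 265 305 311; 266 305 311; 267 308 310; top [366.07318892 200.10467055]
knob [[349.22780072 199.16831328]]
```

Call:
{"method": "move_arm", "body": {
  "series": [
    [[0,0,0.018,0,0,0],[0,0,0.018,0,0,0],[0,0,0.018,0,0,0],[0,0,0.012,0,0,0],[0,0,0,0,0,0]]
  ]
}}

```text
t: 19.32
tcp_pos: [0.506, -0.3488, 0.0033]
eef_rot: [3.141, -0.002, 1.55]
contact_force: [0.6, 0.2, 0.4]
opening: 0.0002
gripper_force: 0.0
```

```bash
python3 - <<'E'
from h import *
from station import robot,cams
st=robot.read_state();show(st)
d=pickle.load(open("d0.pkl","rb"))
c=cams.get_image("side");n="side"
m=(np.abs(c["color"].astype(int)-d[n]["color"]).max(2)>25).astype(np.uint8)
u=proj(c,[st["tcp_pos"]])[0];x=int(u[0])
for r in range(int(u[1])-20,int(u[1])+8):
    z=np.flatnonzero(m[r,x-25:x+25])
    if z.size:print(r,z.min()+x-25,z.max()+x-25,end="; ")
print(u);x0,y0=265,225
cv2.imwrite("pics/s6.png",cv2.resize(c["color"][y0:y0+70,x0:x0+80],None,fx=8,fy=8,interpolation=cv2.INTER_CUBIC))
E
```

```text
t 19.32 feeder mm [ -54.1 -496.4    3.3] rot [-0.001  0.002 -0.002] F [0.6 0.2 0.4] open 0.0002
263 300 314; 264 300 314; 265 300 314; 266 301 313; 267 303 312; 268 302 312; 269 302 312; 270 302 312; 271 303 313; 272 304 313; 273 304 312; 274 304 310; 275 307 310; [306.94297387 283.7461748 ]
```

No contact down to TCP z = 3 mm. I'll lower 11 mm more so the tips overlap the knob, then push.

Call:
{"method": "move_arm", "body": {
  "series": [
    [[0,0,0.014,0,0,0],[0,0,0.014,0,0,0],[0,0,0,0,0,0]]
  ]
}}

```text
t: 19.75
tcp_pos: [0.506, -0.3487, -0.008]
eef_rot: [3.141, -0.002, 1.55]
contact_force: [-0.3, 0.2, -0.3]
opening: -0.0001
gripper_force: 0.0
```

Call:
{"method": "move_arm", "body": {
  "series": [
    [[0.03,0,0,0,0,0],[0.03,0,0,0,0,0],[0.02,0,0,0,0,0],[0.02,0,0,0,0,0],[0.02,0,0,0,0,0],[0.02,0,0,0,0,0],[0.02,0,0,0,0,0],[0.02,0,0,0,0,0],[0,0,0,0,0,0]]
  ]
}}

```text
t: 20.88
tcp_pos: [0.5079, -0.2763, -0.0072]
eef_rot: [3.14, -0.001, 1.551]
contact_force: [-0.6, -0.3, -0.1]
opening: 0.0001
gripper_force: 0.0
```

```bash
python3 - <<'E'
from h import *
from station import robot,cams
st=robot.read_state();show(st)
plan([(-53,-230,-8,0,18)],st)
c=cams.get_image("side");x0,y0=250,205
u=proj(c,f2w(p,(-.053,-.43,.036)))[0];print((u-[x0,y0])*6,(proj(c,[st["tcp_pos"]])[0]-[x0,y0])*6)
cv2.imwrite("pics/s7.png",cv2.resize(c["color"][y0:y0+90,x0:x0+90],None,fx=6,fy=6,interpolation=cv2.INTER_CUBIC))
E
```

```text
t 20.88 feeder mm [ -53.9 -423.8   -7.2] rot [-0.001  0.001 -0.003] F [-0.6 -0.3 -0.1] open 0.0001
[[0.027,0.0,0.0,0.0,0.0,0.0],[0.027,0.0,0.0,0.0,0.0,0.0],[0.027,0.001,0.0,0.0,0.0,0.0],[0.027,0.0,0.001,0.0,0.0,0.0],[0.027,0.0,0.0,0.0,0.0,0.0],[0.027,0.0,0.0,0.0,0.0,0.001],[0.026,0.0,0.0,0.0,0.0,0.0],[0.027,0.001,0.0,0.0,0.0,0.0],[0.027,0.0,0.0,0.0,0.0,0.0],[0.027,0.0,0.0,0.001,0.0,0.0]]
[[0.027,0.0,0.001,0.0,-0.001,0.0],[0.027,0.0,0.0,0.0,0.0,0.0],[0.027,0.0,0.0,0.0,0.0,0.0],[0.027,0.0,0.0,0.0,0.0,0.0],[0.027,0.001,0.0,0.0,0.0,0.0],[0.027,0.0,0.0,0.0,0.0,0.001],[0.027,0.0,0.0,0.0,0.0,0.0],[0.027,0.0,0.0,0.0,0.0,0.0]]
[280.72966128 345.39778259] [271.72300001 410.18747186]
```

```bash
cat >> h.py <<'E'
def prof(c,ys,x=-.053,z=.04):
    u=proj(c,f2w(p,np.array([(x,y/1e3,z) for y in ys]))).astype(np.float32)
    return cv2.remap(cv2.cvtColor(c["color"],cv2.COLOR_BGR2GRAY),u[:,:1],u[:,1:],cv2.INTER_LINEAR).ravel()
E
python3 - <<'E'
from h import *
from station import robot,cams
d=pickle.load(open("d0.pkl","rb"))
c=cams.get_image("top");ys=np.arange(-480,-20,8)
for y,a,b,e in zip(ys,prof(d["top"],ys),prof(c,ys),prof(c,ys,x=-.08)):print(y,a,b,e,end=" | ")
E
```

```text
-480 127 79 82 | -472 128 76 83 | -464 127 73 77 | -456 126 69 75 | -448 125 62 77 | -440 127 50 69 | -432 133 117 63 | -424 25 43 61 | -416 44 32 126 | -408 48 41 133 | -400 169 43 133 | -392 167 95 133 | -384 165 178 134 | -376 166 175 131 | -368 164 171 134 | -360 166 170 131 | -352 169 176 128 | -344 170 175 129 | -336 171 177 132 | -328 167 175 128 | -320 164 171 129 | -312 163 169 131 | -304 160 168 129 | -296 162 167 132 | -288 159 167 131 | -280 164 168 129 | -272 166 176 131 | -264 165 172 132 | -256 166 174 130 | -248 165 172 130 | -240 164 171 132 | -232 164 171 131 | -224 162 167 131 | -216 163 173 135 | -208 164 171 133 | -200 169 175 136 | -192 172 178 137 | -184 168 176 133 | -176 107 110 132 | -168 85 88 162 | -160 118 121 144 | -152 149 156 142 | -144 162 168 196 | -136 149 171 194 | -128 58 176 193 | -120 192 81 188 | -112 184 136 184 | -104 182 192 189 | -96 123 125 186 | -88 135 142 188 | -80 137 143 185 | -72 137 142 180 | -64 143 152 161 | -56 152 159 115 | -48 185 196 84 | -40 216 224 105 | -32 181 184 162 | -24 134 140 149 |
```

View pics/s7.png

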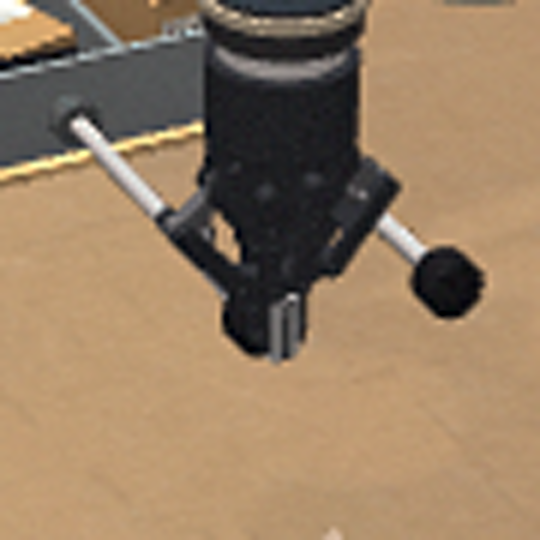

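The picture shows the shut fingers square against the near knob at (270,320), with the far knob untouched at (450,280). The top profile shows the rod's pad moved from -130 to about -118 mm, so the push works. I'll continue.

Call:
{"method": "move_arm", "body": {
  "series": [
    [[0.027,0,0,0,0,0],[0.027,0,0,0,0,0],[0.027,0.001,0,0,0,0],[0.027,0,0,0,0,0],[0.027,0,0,0,0,0],[0.027,0,0,0,0,0],[0.026,0,0,0,0,0],[0.027,0.001,0,0,0,0],[0.027,0,0,0,0,0],[0.027,0,0,0,0,0]]
  ]
}}

```text
t: 22.22
tcp_pos: [0.5106, -0.1686, -0.0073]
eef_rot: [3.14, -0.001, 1.55]
contact_force: [-2.5, -3.2, 0.1]
opening: 0.0001
gripper_force: 1.5
```

```bash
python3 - <<'E'
from h import *
from station import robot,cams
st=robot.read_state();show(st)
c=cams.get_image("top");ys=np.arange(-60,180,6)
for y,b in zip(ys,prof(c,ys)):print(y,b,end="|")
print(gate_th(cams.get_image("side"),0))
plan([(-53,-230,-8,0,9)],st)
E
```

```text
t 22.23 feeder mm [ -53.5 -316.2   -7.3] rot [-0.001  0.001 -0.002] F [-2.5 -3.2  0.1] open 0.0001
-60 167|-54 169|-48 169|-42 173|-36 175|-30 174|-24 173|-18 169|-12 74|-6 67|0 148|6 142|12 143|18 140|24 142|30 163|36 172|42 193|48 210|54 203|60 160|66 138|72 143|78 144|84 144|90 141|96 168|102 181|108 180|114 177|120 182|126 178|132 182|138 180|144 181|150 182|156 179|162 179|168 181|174 179|[(0.53, 0.8), (0.52, 0.82), (0.52, 0.76), (0.51, 0.78)]
[[0.024,0.0,0.0,0.0,0.0,0.0],[0.024,0.0,0.0,0.0,0.0,0.0],[0.024,0.001,0.001,0.0,0.0,0.0],[0.024,0.0,0.0,0.0,0.0,0.001],[0.024,0.0,0.0,0.0,0.0,0.0],[0.024,0.0,0.0,0.0,0.0,0.0],[0.024,0.0,0.001,0.001,-0.001,0.0],[0.023,0.0,0.0,0.0,0.0,0.0],[0.024,0.001,0.0,0.0,0.0,0.0]]
```

Call:
{"method": "move_arm", "body": {
  "series": [
    [[0.026,0,0,0,0,0],[0.026,0,0,0,0,0],[0.026,0.001,0,0,0,0],[0.026,0,0,0,0,0],[0.026,0,0,0,0,0],[0.026,0,0,0,0,0],[0.026,0,0,0,0,0],[0.026,0.001,0,0,0,0],[0.024,0,0,0,0,0],[0.024,0,0,0,0,0]]
  ]
}}

```text
t: 23.58
tcp_pos: [0.5134, -0.0664, -0.0071]
eef_rot: [3.141, -0.001, 1.55]
contact_force: [-1.7, -3.1, 1.2]
opening: -0.0
gripper_force: 1.7
```

Call:
{"method": "move_arm", "body": {
  "series": [
    [[0.018,0,0,0,0,0],[0.016,0,0,0,0,0],[0.014,0,0,0,0,0],[0.012,0,0,0,0,0],[0,0,0,0,0,0]]
  ]
}}

```text
t: 24.2
tcp_pos: [0.5146, -0.0424, -0.007]
eef_rot: [3.139, -0.002, 1.551]
contact_force: [-0.3, -0.5, 0.8]
opening: 0.0004
gripper_force: 0.0
```

```bash
python3 - <<'E'
from h import *
from station import robot,cams
st=robot.read_state();show(st)
c=cams.get_image("top");ys=np.arange(60,276,6)
for y,b in zip(ys,prof(c,ys)):print(y,b,end="|")
E
```

```text
t 24.2 feeder mm [ -52.4 -189.9   -7. ] rot [-0.002  0.002 -0.003] F [-0.3 -0.5  0.8] open 0.0004
60 169|66 168|72 166|78 165|84 164|90 163|96 164|102 168|108 173|114 72|120 55|126 141|132 140|138 141|144 141|150 141|156 155|162 182|168 188|174 209|180 209|186 170|192 138|198 140|204 140|210 142|216 139|222 159|228 182|234 180|240 180|246 181|252 182|258 178|264 179|270 178|
```

Call:
{"method": "move_arm", "body": {
  "series": [
    [[0.008,0,0,0,0,0],[0.008,0,0,0,0,0],[0.006,0,0,0,0,0],[0,0,0,0,0,0]]
  ]
}}

```text
t: 24.75
tcp_pos: [0.5147, -0.0419, -0.0067]
eef_rot: [3.139, 0.014, 1.545]
contact_force: [-2.1, -39.5, 1.4]
opening: -0.0001
gripper_force: 19.5
```

Call:
{"method": "move_arm", "body": {
  "series": [
    [[0.005,0,0,0,0,0],[0.005,0,0,0,0,0],[0,0,0,0,0,0]]
  ]
}}

```text
t: 25.12
tcp_pos: [0.5147, -0.042, -0.0066]
eef_rot: [3.139, 0.022, 1.543]
contact_force: [-3.0, -59.8, 0.2]
opening: -0.0003
gripper_force: 29.8
```

The end stop is reached, with a firm reaction. I'll back off, rise and check.

Call:
{"method": "move_arm", "body": {
  "series": [
    [[-0.02,0,0,0,0,0],[-0.03,0,0,0,0,0],[-0.06,0,0,0,0,0],[-0.06,0,-0.02,0,0,0],[0,0,-0.1,0,0,0],[0,0,-0.14,0,0,0],[0,0,-0.14,0,0,0],[-0.05,-0.1,-0.1,0,0,0],[-0.05,-0.1,-0.1,0,0,0],[0,0,0,0,0,0]]
  ]
}}

```text
t: 26.38
tcp_pos: [0.4315, -0.1378, 0.2361]
eef_rot: [3.135, 0.0, 1.549]
contact_force: [0.7, -0.0, -0.9]
opening: -0.0002
gripper_force: 0.0
```

```bash
python3 - <<'E'
from h import *
from station import robot,cams
st=robot.read_state();show(st)
d=pickle.load(open("d0.pkl","rb"))
c=cams.get_image("top");ys=np.arange(84,276,6)
print("near",*prof(c,ys))
ys=np.arange(-440,100,10)
print("far diff",np.abs(prof(c,ys,x=.053).astype(int)-prof(d["top"],ys,x=.053)).tolist())
s=cams.get_image("side");print(gate_th(s,0))
for n,i in(("top",c),("side",s)):
    m=(np.abs(i["color"].astype(int)-d[n]["color"]).max(2)>40).astype(np.uint8)
    k,_,S,_=cv2.connectedComponentsWithStats(m);print(n,[x.tolist() for x in S[1:] if x[4]>6])
ys=(.035,.05,.07,.09,.105)
for th in(.8,.84):print(th,*[prof(c,[70],x=.16*np.sin(th)+dx,z=.02+.16*np.cos(th))[0] for dx in np.arange(-.012,.016,.004)])
E
```

```text
t 26.38 feeder mm [-133.4 -287.1  236.1] rot [-0.007 -0.    -0.001] F [ 0.7 -0.  -0.9] open -0.0002
near 164 162 161 165 173 96 40 137 138 140 139 139 149 174 179 206 203 177 133 137 139 138 137 158 181 179 179 181 177 178 177 178
far diff [0, 1, 5, 1, 4, 1, 2, 2, 5, 4, 1, 1, 0, 4, 1, 1, 3, 0, 0, 2, 1, 3, 1, 2, 2, 1, 3, 1, 1, 0, 0, 4, 2, 0, 1, 2, 0, 4, 4, 1, 2, 0, 3, 2, 2, 3, 3, 2, 29, 27, 21, 25, 20, 18]
[(0.47, 0.76), (0.46, 0.8), (0.45, 0.78), (0.43, 0.7)]
top [[181, 142, 51, 57, 1126], [281, 174, 96, 210, 9709], [229, 185, 44, 19, 369], [210, 192, 8, 7, 30], [208, 193, 21, 17, 141], [52, 257, 179, 127, 9947], [217, 303, 46, 46, 934], [272, 305, 6, 3, 10], [267, 315, 15, 3, 22], [253, 319, 12, 16, 40], [270, 318, 13, 5, 39], [257, 329, 9, 8, 19], [263, 363, 8, 5, 11], [256, 368, 29, 16, 281], [299, 375, 3, 4, 8], [287, 380, 5, 4, 8]]
side [[1, 0, 281, 239, 31279], [106, 0, 11, 16, 111], [255, 57, 13, 6, 40], [114, 190, 16, 18, 101], [83, 203, 14, 3, 15], [80, 206, 19, 6, 24], [257, 220, 44, 47, 307], [73, 237, 36, 13, 108]]
0.8 192 189 173 174 198 156 124
0.84 191 176 164 199 170 122 130
```

The checks pass:
- The gate tube is at the 0.84 rad stop.
- The near pad is at about 120 to 125 mm, with the carton beyond it from about 124 to 220 mm.
- The far carton and rod are unchanged.
- The arm is clear.

```bash
python3 -c "
from station import robot
print(robot.finish_job())"
```

```text
the job is handed in; nothing more can be done
None
```

The job is handed in at about 26 s: the gate was lowered onto the far stop, the near rod was pushed to its end stop, and the near carton is out past the gate. The far carton and rod are unmoved by the camera check.

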